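# Sticker-stack three hardwood offcuts to dry

### The arm

A 6-joint arm with a two-finger parallel gripper is mounted at the origin on the work surface. World frame = base frame: x ahead of the robot, y to its left, z up, the work surface at z = 0. Lengths are in m, angles in rad, forces in N, time in s.
With the tool pointing down it reaches from about 0.4 to 0.925 m from the base axis. Payload 3.4 kg.
Tool frame: the origin (TCP) lies between the finger pads; the fingertips stand env.tip_extent ahead of it and the grasp point (between the pads) lies 3 mm ahead of it (env.tip_extent is the distance from the TCP to the fingertips, in m); z points along the fingers, x is the direction in which the jaws open and shut, and the axes are right-handed (so a half turn about z gives the same grasp; the last joint's range is limited). The gripper opens to 85 mm and grips with 20 to 120 N. Pads are 22 mm wide; open, the fingers measure 114 mm over their backs; the gripper's body (76 mm by 85 mm) begins 54 mm behind the grasp point. The pads swing forward as they close: fully open they stand 13 mm farther back than shut.
Start: joints at [1.149, 0.307, 1.506, -0, 1.328, -0.073], TCP at [0.197, 0.54, 0.253] pointing down, gripper open.
Joint ranges: [-3.12, 3.12], [-1.05, 2.28], [0.14, 2.33], [-1.42, 4.57], [0.1, 2.73], [-2.68, 2.68]. Speed limits (rad/s): [2.57, 2.57, 3.14, 3.14, 3.14, 3.14].

### API

Orientations are given as a unit quaternion [w, x, y, z].
In Python, from workcell import env, imaging gives the robot as it stands.
- The arm moves only by the shell command python3 -m jog 'ROWS'. ROWS is a JSON object of lists of equal length, an entry for each row: "gripper": the closure in counts, from 0 (fully open) to 255 (shut); "travel": the shift along the world's x, y, z scaled (see below), a list of three; "dr": the turn, a rotation vector about the world's x, y, z scaled (see below), a list of three. A call has 1 to 8 rows; each row is the pose to reach, as a shift and turn from the pose commanded when the call began, turning the shorter way round; what a row does not reach only later rows make up. The controller multiplies each number of a shift by 150 mm and each number of a turn by 180 degrees. A row lasts 1/8 s, in which the tool goes at most 62.5 mm and 10.7 degrees, less where a joint would pass 70% of its speed; a pose out of reach is approached as far as the arm can. A call with a number of a shift or a turn outside -1 to 1 is refused whole. A call with a gripper value outside its range is refused whole. The fingers move at their own pace and stop on an object; the grip force is fixed at half the most. Time passes only in rows, so rows that repeat a pose let the fingers close. It gives the time, the measured TCP pose, the force and the opening at its end, in the units of the state.
- env.sense(): the state, without advancing time (a new reading comes with each control period).
- imaging.get_image(name): name is "side" or "top"; returns a dict with "color" (384x512x3 uint8, red, green, blue), "depth" (384x512 float32, m along the optical axis (not along the pixel's ray), 0 where there is no reading), "fovy" (degrees; the focal length in pixels is half the picture's height over the tangent of half this angle, whatever the lens; pixels are square), "cx", "cy" (the principal point, pixels), "cam_to_world" (4x4, takes a point from camera to world coordinates). Camera axes: x right, y up, looking along -z (the intrinsics and any distortion apply to the point x, -y, -z); pixel columns grow to the right and rows downward; lengths in m; the calibration is good to about 2 mm. A picture is of the moment at which its call begins.
- env.hand_in(): hands the job in, once; it reports no verdict.
The state is a dict: "time": time; "q": joint angles; "dq": joint speeds; "tau": joint torques, N m; "ee_pos": TCP position; "orientation": TCP orientation; "wrist_force": force on the tool from outside, world axes, zero at the start; "wrist_torque": the same for the moment, N m; "finger_gap": finger opening in m.
Only numpy, scipy, OpenCV 4.12 (cv2) and the standard library are available. Lean on these libraries where they do the work, as an engineer would, in place of code of your own. Each camera call takes 0.05 s, during which the arm holds its last target.

### The job

Stack the offcuts on the drying base: first lay the two long boards (pale and dark, either way round) across both bearers, side by side with a gap of about 40 mm between them, evenly about the middle, ends overhanging equally. Then lay one sticker across both boards directly above each bearer, and last lay the short reddish board lengthwise along the middle on top of the two stickers, centred. Keep everything square to the base, and leave the spray can, the tin and the hammer where they are.

Things in the scene. Friction and masses are not known exactly. Their poses are not given: they have to be found in the camera images.
- bearers (a point): The drying base: a thin plywood scrap 196 x 196 mm, 9 mm thick, lying on the table, with two greenish-brown square timbers (the bearers) fixed across it; it does not move. Each bearer is 38 mm wide, 38 mm high and 180 mm long, its top 47 mm above the table. This point is midway between the two bearers, level with their tops. y runs along the bearers; x runs across them, and is the way the boards are to run; z up. The bearers' centre lines are at x = -65 mm and x = +65 mm.
- pale_board_mid (a point): Long board of pale straw-coloured wood, both ends sealed green. A flat board 220 mm long, 54 mm wide and 24 mm thick, lying flat on the table at the start. This point is its centre, half-way up; x along its length, y across its width, z up.
- dark_board_mid (a point): Long board of very dark brown wood, both ends sealed white. A flat board 220 mm long, 54 mm wide and 24 mm thick, lying flat on the table at the start. This point is its centre, half-way up; x along its length, y across its width, z up.
- short_board_mid (a point): Short board of reddish wood, both ends sealed yellow. A flat board 150 mm long, 54 mm wide and 24 mm thick, lying flat on the table at the start. This point is its centre, half-way up; x along its length, y across its width, z up.
- light_sticker_mid (a point): Sticker (spacer strip): cream-coloured wood, 150 mm long and 20 mm square in section. Lies on the table at the start. This point is its centre, half-way up; x along its length, z up.
- brown_sticker_mid (a point): Sticker (spacer strip): brown wood, 150 mm long and 20 mm square in section. Lies on the table at the start. This point is its centre, half-way up; x along its length, z up.
- spray_can: Bystander: upright spray can, red and white with a white cap, 53 mm across, 168 mm tall. Origin at the centre of its underside.
- oil_tin: Bystander: round closed tin, blue with bare metal rims, 89 mm across, 102 mm tall. Origin at the centre of its underside.
- hammer: Bystander: hammer with a wooden handle and steel head, lying flat on the left of the table, about 260 mm long along its x with the head at +x. Origin under its middle.
Mind the look-alikes: they are no part of the job. Leave any purple look-alike of the part that bears brown_sticker_mid alone. Leave any orange look-alike of the part that bears short_board_mid alone.

How it is judged:
On the way, in this order (a step that is already met when the one before it is completed fails the run):
1. the two long boards lie across both bearers, side by side with a gap ((((x of pale_board_mid in the frame of bearers between -0.02 and 0.02 m and y of pale_board_mid in the frame of bearers between 0.0345 and 0.0595 m and z of pale_board_mid in the frame of bearers between 0.006 and 0.018 m and angle between the x axis of pale_board_mid and the x axis of bearers, either way round below 0.14 rad and linear speed of pale_board below 0.02 m/s) and (x of dark_board_mid in the frame of bearers between -0.02 and 0.02 m and y of dark_board_mid in the frame of bearers between -0.0595 and -0.0345 m and z of dark_board_mid in the frame of bearers between 0.006 and 0.018 m and angle between the x axis of dark_board_mid and the x axis of bearers, either way round below 0.14 rad and linear speed of dark_board below 0.02 m/s)) or ((x of pale_board_mid in the frame of bearers between -0.02 and 0.02 m and y of pale_board_mid in the frame of bearers between -0.0595 and -0.0345 m and z of pale_board_mid in the frame of bearers between 0.006 and 0.018 m and angle between the x axis of pale_board_mid and the x axis of bearers, either way round below 0.14 rad and linear speed of pale_board below 0.02 m/s) and (x of dark_board_mid in the frame of bearers between -0.02 and 0.02 m and y of dark_board_mid in the frame of bearers between 0.0345 and 0.0595 m and z of dark_board_mid in the frame of bearers between 0.006 and 0.018 m and angle between the x axis of dark_board_mid and the x axis of bearers, either way round below 0.14 rad and linear speed of dark_board below 0.02 m/s)))), for 0.2 s.
2. a sticker lies across both long boards above each bearer ((((x of pale_board_mid in the frame of bearers between -0.02 and 0.02 m and y of pale_board_mid in the frame of bearers between 0.0345 and 0.0595 m and z of pale_board_mid in the frame of bearers between 0.006 and 0.018 m and angle between the x axis of pale_board_mid and the x axis of bearers, either way round below 0.14 rad and linear speed of pale_board below 0.02 m/s) and (x of dark_board_mid in the frame of bearers between -0.02 and 0.02 m and y of dark_board_mid in the frame of bearers between -0.0595 and -0.0345 m and z of dark_board_mid in the frame of bearers between 0.006 and 0.018 m and angle between the x axis of dark_board_mid and the x axis of bearers, either way round below 0.14 rad and linear speed of dark_board below 0.02 m/s)) or ((x of pale_board_mid in the frame of bearers between -0.02 and 0.02 m and y of pale_board_mid in the frame of bearers between -0.0595 and -0.0345 m and z of pale_board_mid in the frame of bearers between 0.006 and 0.018 m and angle between the x axis of pale_board_mid and the x axis of bearers, either way round below 0.14 rad and linear speed of pale_board below 0.02 m/s) and (x of dark_board_mid in the frame of bearers between -0.02 and 0.02 m and y of dark_board_mid in the frame of bearers between 0.0345 and 0.0595 m and z of dark_board_mid in the frame of bearers between 0.006 and 0.018 m and angle between the x axis of dark_board_mid and the x axis of bearers, either way round below 0.14 rad and linear speed of dark_board below 0.02 m/s))) and (((x of light_sticker_mid in the frame of bearers between 0.052 and 0.078 m and y of light_sticker_mid in the frame of bearers between -0.015 and 0.015 m and z of light_sticker_mid in the frame of bearers between 0.028 and 0.04 m and angle between the x axis of light_sticker_mid and the y axis of bearers, either way round below 0.14 rad and linear speed of light_sticker below 0.02 m/s) and (x of brown_sticker_mid in the frame of bearers between -0.078 and -0.052 m and y of brown_sticker_mid in the frame of bearers between -0.015 and 0.015 m and z of brown_sticker_mid in the frame of bearers between 0.028 and 0.04 m and angle between the x axis of brown_sticker_mid and the y axis of bearers, either way round below 0.14 rad and linear speed of brown_sticker below 0.02 m/s)) or ((x of light_sticker_mid in the frame of bearers between -0.078 and -0.052 m and y of light_sticker_mid in the frame of bearers between -0.015 and 0.015 m and z of light_sticker_mid in the frame of bearers between 0.028 and 0.04 m and angle between the x axis of light_sticker_mid and the y axis of bearers, either way round below 0.14 rad and linear speed of light_sticker below 0.02 m/s) and (x of brown_sticker_mid in the frame of bearers between 0.052 and 0.078 m and y of brown_sticker_mid in the frame of bearers between -0.015 and 0.015 m and z of brown_sticker_mid in the frame of bearers between 0.028 and 0.04 m and angle between the x axis of brown_sticker_mid and the y axis of bearers, either way round below 0.14 rad and linear speed of brown_sticker below 0.02 m/s)))), for 0.2 s.
3. the short board lies along the middle on the two stickers (all of step 2 and x of short_board_mid in the frame of bearers between -0.02 and 0.02 m and y of short_board_mid in the frame of bearers between -0.015 and 0.015 m and z of short_board_mid in the frame of bearers between 0.05 and 0.062 m and angle between the x axis of short_board_mid and the x axis of bearers, either way round below 0.14 rad and linear speed of short_board below 0.02 m/s), for 0.2 s.
At the end, for the whole second after the job is handed in: At rest, square within 8 deg, heights within 6 mm: long boards on the bearers, one each side, centre lines 34.5-59.5 mm from the middle; a sticker over each bearer within 13 mm (15 mm along it); short board on the stickers within 15 mm of the middle; boards centred lengthwise within 20 mm (all of step 3); the robot touches nothing.
It fails at once if the spray can is disturbed (moved more than 20 mm) (distance of spray_can from where it was at the start of the episode above 0.02 m).
It fails at once if the oil tin is disturbed (moved more than 20 mm) (distance of oil_tin from where it was at the start of the episode above 0.02 m).
It fails at once if the hammer is disturbed (moved more than 20 mm) (distance of hammer from where it was at the start of the episode above 0.02 m).
It also fails if it takes over 136 s, if anything falls off the work surface, if the arm or the gripper's body presses on something with over 40 N, if the wrist force passes 120 N, or if a joint passes its speed limit or range.

## Working session

There is one attempt and no reset: what is moved stays moved. The work goes in short steps, Python scripts to look and compute and a shell command to move; the robot and the scene stay as the last step left them, time stands still between calls to the robot, and variables do not carry over. Pictures are saved under pics/ and viewed, and the job is handed in when it is done.

```bash
ls; mkdir -p pics; python3 - <<'E'
from workcell import env, imaging
import cv2
s=env.sense();print(s['time'],s['ee_pos'],s['orientation'],s['finger_gap'],env.tip_extent)
for n in('side','top'):
    d=imaging.get_image(n);print(n,d['fovy'],d['cx'],d['cy'],d['cam_to_world'],[k for k in d])
    cv2.imwrite(f'pics/{n}0.png',d['color'][:,:,::-1])
E
```

```text
pics
0.0 [0.19628933 0.53976576 0.25237513] [ 5.31777872e-04  8.19075281e-01  5.73685142e-01 -8.71361044e-04] 0.0853932679014004 0.022
side 42.909366540019825 256.1192530262549 185.31216659164065 [[ 0.93326957  0.27567914 -0.23023666  0.22344485]
 [-0.35912558  0.70539527 -0.61110256 -0.8155947 ]
 [-0.00606037  0.6530073   0.75732737  1.1778017 ]
 [ 0.          0.          0.          1.        ]] ['color', 'depth', 'fovy', 'cx', 'cy', 'cam_to_world']
top 56.78002013089329 248.2952040717989 194.1838657081155 [[ 0.01089021  0.99522436 -0.09700447  0.43298142]
 [-0.99976606  0.01264997  0.01754454  0.11713874]
 [ 0.01868786  0.09679072  0.9951293   1.33251445]
 [ 0.          0.          0.          1.        ]] ['color', 'depth', 'fovy', 'cx', 'cy', 'cam_to_world']
```

View pics/top0.png

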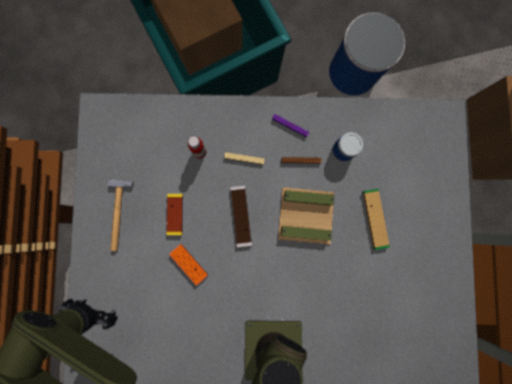

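View pics/side0.png

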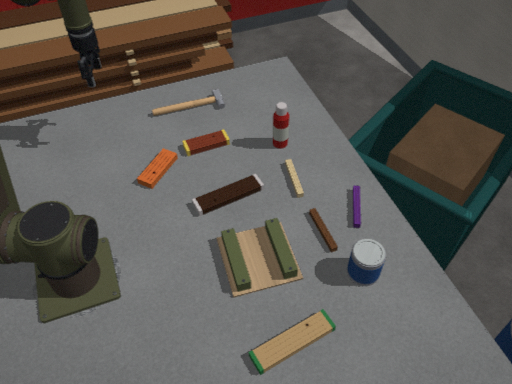

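```bash
cat > h.py <<'E'
from workcell import env, imaging
import numpy as np, cv2
def grab(n):
    d=imaging.get_image(n); H,W=d['depth'].shape
    f=H/2/np.tan(np.radians(d['fovy']/2)); M=d['cam_to_world']
    u,v=np.meshgrid(np.arange(W),np.arange(H))
    ray=np.stack([(u-d['cx'])/f,-(v-d['cy'])/f,-np.ones_like(u)],-1)
    R=ray@M[:3,:3].T; o=M[:3,3]
    d['cloud']=o+R*d['depth'][...,None]; d['R']=R; d['o']=o
    d['hsv']=cv2.cvtColor(d['color'],cv2.COLOR_RGB2HSV)
    return d
def plane(d,m,z):
    R=d['R'][m]; return d['o'][:2]+R[:,:2]*((z-d['o'][2])/R[:,2:])
def ztable(d):pass
E
python3 - <<'E'
from h import *
for n in('top','side'):
    d=grab(n); c=d['cloud']
    tab=[(60,280),(450,250)] if n=='top' else []
    pts={'top':dict(pale=(376,220),dark=(240,216),short=(174,214),lst=(244,159),bst=(300,161),bear=(308,198),bear2=(304,233),ply=(306,215),t1=(205,330),t2=(420,130),t3=(100,110),tin=(350,146),can=(196,142),ham=(116,225)),
     'side':dict(pale=(294,340),dark=(228,194),short=(206,143),lst=(294,178),bst=(323,229),bear=(281,248),bear2=(236,258),ply=(259,258),t1=(140,250),t2=(400,370))}[n]
    for k,(u,v) in pts.items(): print(n,k,d['hsv'][v,u],c[v,u].round(3))
E
```

```text
top pale [ 17 136 173] [ 0.47  -0.379  0.027]
top dark [ 11 168  53] [0.479 0.124 0.026]
top short [  7 206 119] [0.484 0.366 0.022]
top lst [ 20 101 187] [0.693 0.112 0.022]
top bst [ 12 169  80] [ 0.689 -0.099  0.017]
top bear [ 35 107  88] [ 0.547 -0.122  0.051]
top bear2 [ 36 106  89] [ 0.42  -0.108  0.046]
top ply [ 16 114 168] [ 0.487 -0.122  0.009]
top t1 [120   5 108] [ 0.065  0.246 -0.004]
top t2 [ 30   2 105] [ 0.82  -0.567  0.004]
top t3 [150   7 108] [ 0.88   0.666 -0.003]
top tin [100   4 173] [ 0.73  -0.264  0.1  ]
top can [177  13 181] [0.719 0.273 0.168]
top ham [ 16 133 180] [0.442 0.574 0.027]
side pale [ 18 105 167] [ 0.48  -0.386  0.027]
side dark [ 10 146  56] [0.481 0.114 0.025]
side short [  6 172 117] [0.485 0.355 0.022]
side lst [ 21  80 191] [0.697 0.101 0.023]
side bst [ 12 146  96] [ 0.695 -0.109  0.022]
side bear [38 82 96] [ 0.547 -0.144  0.053]
side bear2 [37 87 97] [ 0.424 -0.124  0.043]
side ply [ 17  89 166] [ 0.489 -0.128  0.011]
side t1 [ 90   2 117] [0.184 0.027 0.   ]
side t2 [105   4 117] [ 0.691 -0.537  0.005]
```

```bash
cat >> h.py <<'E'
def rect(d,m,z):
    nn,lab,st,ce=cv2.connectedComponentsWithStats(m.astype(np.uint8))
    i=1+np.argmax(st[1:,4]); m=lab==i
    p=plane(d,m,z); c0=p.mean(0)
    hp=cv2.convexHull(((p-c0)*1e3).astype(np.float32))
    mo=cv2.moments(hp); cen=c0+np.array([mo['m10'],mo['m01']])/mo['m00']/1e3
    (a,b),(w,h),ang=cv2.minAreaRect(hp)
    q=p-c0; ev,V=np.linalg.eigh(q.T@q); v=V[:,1]; an=np.degrees(np.arctan2(v[1],v[0]))%180
    if w<h: ang+=90
    return cen,an,ang%180,sorted((w,h))
def near(d,x,y,r=.16):
    c=d['cloud']; return (np.hypot(c[...,0]-x,c[...,1]-y)<r)
E
cat > find.py <<'E'
from h import *
W={'pale':(.475,-.382,.012),'dark':(.48,.12,.012),'short':(.485,.36,.012),'light':(.695,.107,.01),'brown':(.69,-.104,.01)}
for n in('top','side'):
    d=grab(n); h=d['hsv'].astype(int)
    for k,(x,y,z) in W.items():
        r=.09 if k in('light','brown') else .1 if k=='short' else .125
        m=near(d,x,y,r)&((h[...,1]>45)|(h[...,2]>150))
        c,a,b,s=rect(d,m,z); print(n,k,c.round(4),round(a,1),round(b,1),np.round(s))
    for k,x,y in(('bF',.547,-.13),('bN',.42,-.12)):
        m=near(d,x,y,.11)&(abs(d['cloud'][...,0]-x)<.035)&(abs(h[...,0]-37)<10)&(h[...,1]>50)
        c,a,b,s=rect(d,m,.028); print(n,k,c.round(4),round(a,1),round(b,1),np.round(s))
E
python3 find.py
```

```text
top pale [ 0.4758 -0.3833] 9.7 9.7 [ 66. 228.]
top dark [0.481 0.122] 7.5 7.4 [ 55. 222.]
top short [0.4843 0.3679] 0.9 0.4 [ 63. 159.]
top light [0.6992 0.1119] 81.7 82.0 [ 28. 154.]
top brown [ 0.6947 -0.1059] 89.7 90.8 [ 23. 152.]
top bF [ 0.5506 -0.1309] 85.3 85.0 [ 37. 181.]
top bN [ 0.4202 -0.1202] 85.2 85.4 [ 34. 181.]
side pale [ 0.4806 -0.3793] 9.8 9.6 [ 63. 228.]
side dark [0.4866 0.1256] 7.5 7.1 [ 69. 223.]
side short [0.4881 0.3694] 2.0 0.6 [ 80. 159.]
side light [0.7031 0.115 ] 81.0 81.4 [ 26. 163.]
side brown [ 0.6987 -0.1008] 89.3 89.9 [ 27. 161.]
side bF [ 0.5546 -0.1244] 84.3 85.2 [ 43. 198.]
side bN [ 0.4248 -0.1137] 84.7 85.2 [ 40. 199.]
```

```bash
python3 -m jog '{"gripper":[0,0,0,0],"travel":[[0.3,-0.3,0],[0.6,-0.6,0],[0.95,-0.95,0],[0.95,-0.95,0]],"dr":[[0,0,0.05],[0,0,0.1],[0,0,0.15],[0,0,0.15]]}'
```

```text
time: 0.8
ee_pos: [0.3411, 0.3954, 0.2534]
orientation: [0.0, 0.664, 0.748, -0.0]
wrist_force: [-0.6, 0.4, 0.3]
finger_gap: 0.0852
```

```bash
python3 -m jog '{"gripper":[0,0,0,0],"travel":[[0.3,-0.3,0],[0.6,-0.6,0],[0.95,-0.95,0],[0.95,-0.95,0]],"dr":[[0,0,0],[0,0,0],[0,0,0],[0,0,0]]}'
```

```text
time: 1.3
ee_pos: [0.4839, 0.2536, 0.2533]
orientation: [0.0, 0.664, 0.747, 0.0]
wrist_force: [0.3, 0.8, 0.2]
finger_gap: 0.0852
```

```bash
python3 -m jog '{"gripper":[0,0,0,0,0],"travel":[[0.01,-0.3,-0.2],[0.01,-0.6,-0.4],[0.01,-0.87,-0.69],[0.01,-0.87,-0.69],[0.01,-0.87,-0.69]],"dr":[[0,0,0],[0,0,0],[0,0,0],[0,0,0],[0,0,0]]}'; python3 -c "
from workcell import env
s=env.sense();print(s['ee_pos'],s['orientation'],s['q'],s['wrist_force'],s['time'])"
```

```text
time: 1.92
ee_pos: [0.4834, 0.1261, 0.1501]
orientation: [-0.0, 0.663, 0.749, 0.001]
wrist_force: [0.7, -0.6, 0.6]
finger_gap: 0.0851
[0.48335198 0.12606621 0.15014363] [-1.78552775e-04  6.62699670e-01  7.48885070e-01  5.16640469e-04] [ 1.69901912e-01  3.09771624e-01  1.80346622e+00  1.08082632e-03
  1.02777290e+00 -1.52341279e+00] [ 0.67169637 -0.61008962  0.55904838] 1.925
```

```bash
python3 - <<'E'
from h import *
for n in('top','side'):
    d=grab(n); c=d['color']
    c=c[120:290,150:420] if n=='top' else c[100:300,120:360]
    cv2.imwrite(f'pics/{n}1.png',cv2.resize(c[:,:,::-1],None,fx=2.9,fy=2.9,interpolation=cv2.INTER_CUBIC))
E
```

```text
(no output)
```

View pics/side1.png

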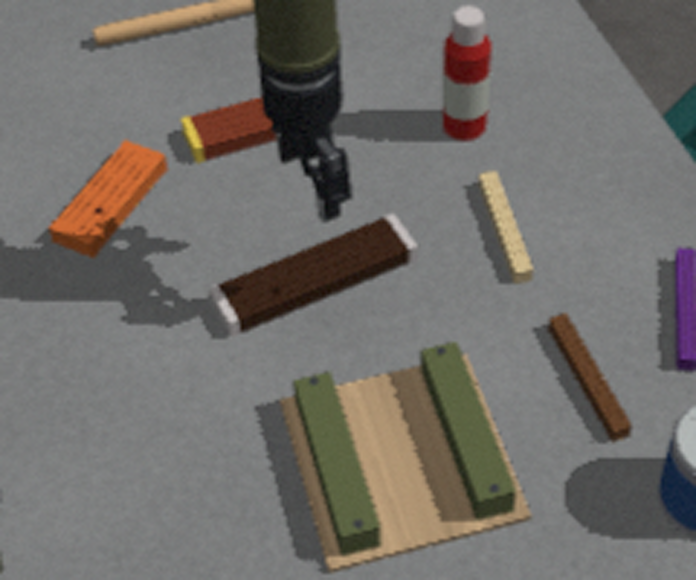

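The side view shows the open gripper above the dark board (fingers near pixel 330,210 in the enlarged crop), so I can descend.

```bash
python3 -m jog '{"gripper":[0,0,0,0,0,0,0,0],"travel":[[0,0,-0.3],[0,0,-0.5],[0,0,-0.65],[0,0,-0.75],[0,0,-0.8],[0,0,-0.833],[0,0,-0.833],[0,0,-0.833]],"dr":[[0,0,0],[0,0,0],[0,0,0],[0,0,0],[0,0,0],[0,0,0],[0,0,0],[0,0,0]]}'
```

```text
time: 3.02
ee_pos: [0.4835, 0.125, 0.0254]
orientation: [0.0, 0.662, 0.749, 0.0]
wrist_force: [0.1, -0.0, -0.3]
finger_gap: 0.0854
```

```bash
python3 -m jog '{"gripper":[60,100,150,200,220,220,220,220],"travel":[[0,0,0],[0,0,0],[0,0,0],[0,0,0],[0,0,0],[0,0,0],[0,0,0],[0,0,0]],"dr":[[0,0,0],[0,0,0],[0,0,0],[0,0,0],[0,0,0],[0,0,0],[0,0,0],[0,0,0]]}'
```

```text
time: 4.03
ee_pos: [0.4833, 0.1247, 0.0256]
orientation: [0.0, 0.662, 0.749, 0.0]
wrist_force: [-1.4, -0.8, 5.8]
finger_gap: 0.0526
```

```bash
python3 -m jog '{"gripper":[220,220,220,220,220,220],"travel":[[0,0,0.1],[0,0,0.3],[0,0,0.5],[0,0,0.7],[0,0,0.8],[0,0,0.8]],"dr":[[0,0,0],[0,0,0],[0,0,0],[0,0,0],[0,0,0],[0,0,0]]}'; python3 - <<'E'
from h import *
d=grab('side'); c=d['color'][100:300,120:360]
cv2.imwrite('pics/side2.png',cv2.resize(c[:,:,::-1],None,fx=2.9,fy=2.9,interpolation=cv2.INTER_CUBIC))
E
```

```text
time: 4.78
ee_pos: [0.4837, 0.1249, 0.1459]
orientation: [0.001, 0.663, 0.749, 0.001]
wrist_force: [0.4, 0.4, -1.5]
finger_gap: 0.0527
```

View pics/side2.png

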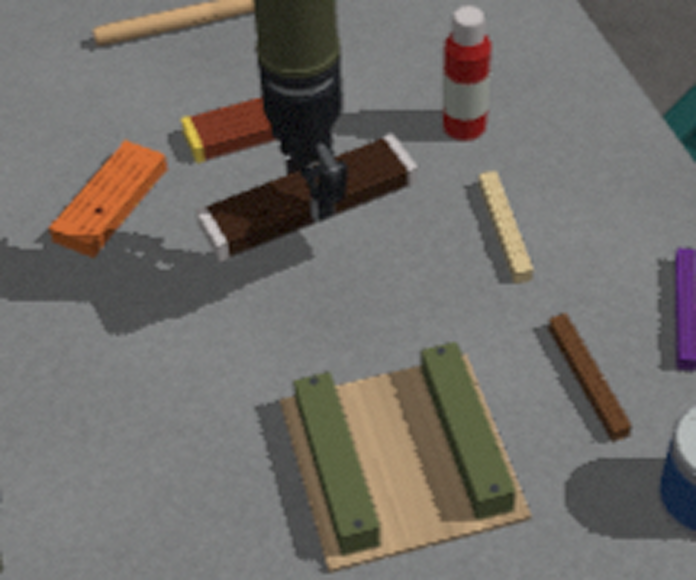

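```bash
python3 -m jog '{"gripper":[220,220,220,220,220],"travel":[[0,-0.2,0],[0.02,-0.4,0],[0.04,-0.6,0],[0.05,-0.8,0],[0.05,-0.8,0]],"dr":[[0,0,-0.01],[0,0,-0.03],[0,0,-0.05],[0,0,-0.066],[0,0,-0.066]]}'
```

```text
time: 5.45
ee_pos: [0.4898, 0.0033, 0.1436]
orientation: [-0.001, 0.737, 0.675, -0.001]
wrist_force: [-0.2, 0.4, -2.3]
finger_gap: 0.0528
```

```bash
python3 -m jog '{"gripper":[220,220,220,220,220,220],"travel":[[0,-0.2,0],[0,-0.4,0],[0,-0.533,0],[0,-0.533,-0.2],[0,-0.533,-0.3],[0,-0.533,-0.3]],"dr":[[0,0,0],[0,0,0],[0,0,0],[0,0,0],[0,0,0],[0,0,0]]}'; python3 - <<'E'
from h import *
s=env.sense();print(s['ee_pos'],s['orientation'])
for n in('top','side'):
    d=grab(n); c=d['color']
    c=c[140:280,240:420] if n=='top' else c[100:300,150:390]
    cv2.imwrite(f'pics/{n}3.png',cv2.resize(c[:,:,::-1],None,fx=2.9,fy=2.9,interpolation=cv2.INTER_CUBIC))
E
```

```text
time: 6.2
ee_pos: [0.4888, -0.074, 0.098]
orientation: [-0.002, 0.736, 0.677, -0.001]
wrist_force: [0.2, 0.6, -1.4]
finger_gap: 0.0525
[ 0.48879738 -0.07400309  0.097985  ] [-0.0021951   0.73625266  0.67670204 -0.00124918]
```

View pics/side3.png

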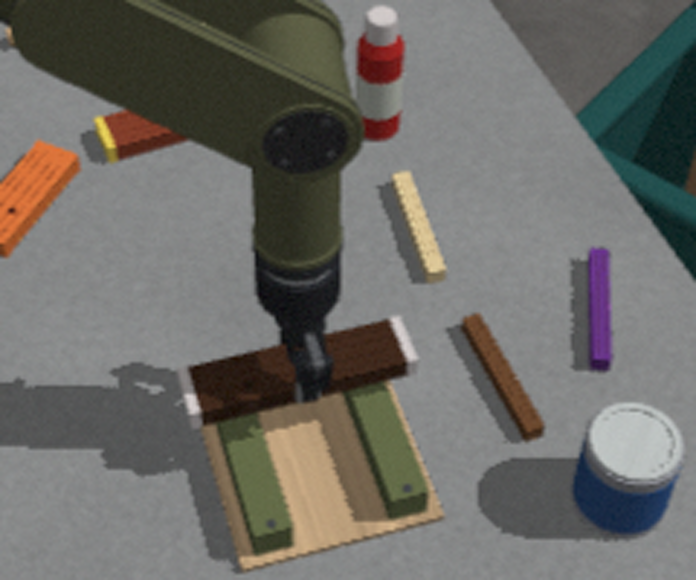

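View pics/top3.png

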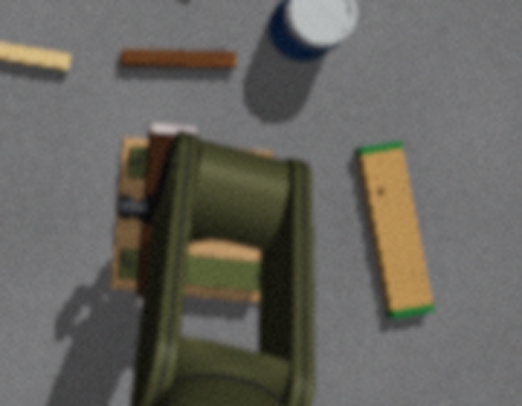

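```bash
python3 -m jog '{"gripper":[220,220,220,220,220],"travel":[[0,0,-0.06],[0,0,-0.12],[0,0,-0.15],[0,0,-0.165],[0,0,-0.165]],"dr":[[0,0,0],[0,0,0],[0,0,0],[0,0,0],[0,0,0]]}'
```

```text
time: 6.92
ee_pos: [0.4905, -0.0751, 0.075]
orientation: [-0.0, 0.736, 0.676, -0.0]
wrist_force: [0.9, 1.0, -1.6]
finger_gap: 0.0527
```

```bash
python3 -m jog '{"gripper":[220,220,220],"travel":[[0,0,-0.01],[0,0,-0.013],[0,0,-0.013]],"dr":[[0,0,0],[0,0,0],[0,0,0]]}'
```

```text
time: 7.3
ee_pos: [0.4906, -0.0751, 0.0732]
orientation: [0.0, 0.736, 0.676, 0.0]
wrist_force: [0.2, -0.2, -1.3]
finger_gap: 0.0525
```

```bash
python3 -m jog '{"gripper":[220,220,220],"travel":[[0,0,-0.01],[0,0,-0.013],[0,0,-0.013]],"dr":[[0,0,0],[0,0,0],[0,0,0]]}'
```

```text
time: 7.68
ee_pos: [0.4907, -0.0751, 0.0725]
orientation: [0.0, 0.736, 0.676, 0.0]
wrist_force: [-2.9, -0.2, 10.9]
finger_gap: 0.0529
```

Contact at z = 0.0725. I'll open partly, then rise.

```bash
python3 -m jog '{"gripper":[60,45,45,45,45,45,45,45],"travel":[[0,0,0],[0,0,0],[0,0,0],[0,0,0],[0,0,0.2],[0,0,0.4],[0,0,0.6],[0,0,0.6]],"dr":[[0,0,0],[0,0,0],[0,0,0],[0,0,0],[0,0,0],[0,0,0],[0,0,0],[0,0,0]]}'
```

```text
time: 8.68
ee_pos: [0.4923, -0.0755, 0.1633]
orientation: [0.002, 0.736, 0.676, 0.002]
wrist_force: [0.5, 0.9, 0.2]
finger_gap: 0.0706
```

```bash
python3 -m jog '{"gripper":[0,0,0,0],"travel":[[-0.03,-0.35,0],[-0.06,-0.7,0],[-0.09,-1,0],[-0.09,-1,0]],"dr":[[0,0,0.03],[0,0,0.06],[0,0,0.081],[0,0,0.081]]}'
```

```text
time: 9.18
ee_pos: [0.4766, -0.2279, 0.1601]
orientation: [-0.0, 0.646, 0.763, -0.0]
wrist_force: [-0.5, 0.8, -1.0]
finger_gap: 0.0856
```

```bash
python3 -m jog '{"gripper":[0,0,0,0,0],"travel":[[0,-0.35,0],[0,-0.7,0],[0,-1,0],[0,-1,-0.2],[0,-1,-0.2]],"dr":[[0,0,0],[0,0,0],[0,0,0],[0,0,0],[0,0,0]]}'; cat > f2.py <<'E'
from h import *
for n in('top','side'):
    d=grab(n); h=d['hsv'].astype(int); m=near(d,.49,-.075,.13)&(d['cloud'][...,2]>.055)
    h=d['hsv'].astype(int); dk=near(d,.49,-.075,.14)&(((h[...,2]<80)&(h[...,1]>110))|((h[...,2]>110)&(h[...,1]<40)&(d['cloud'][...,2]>.05)))
    c,a,b,s=rect(d,dk,.059); print(n,c.round(4),round(a,1),round(b,1),np.round(s))
    c=d['color']
    c=c[140:280,240:420] if n=='top' else c[150:384,150:390]
    cv2.imwrite(f'pics/{n}4.png',cv2.resize(c[:,:,::-1],None,fx=2.5,fy=2.5,interpolation=cv2.INTER_CUBIC))
E
python3 f2.py; python3 find.py | grep -E 'pale|b[FN]'
```

```text
time: 9.8
ee_pos: [0.475, -0.3726, 0.1279]
orientation: [-0.004, 0.645, 0.764, 0.0]
wrist_force: [-0.7, 1.4, -0.4]
finger_gap: 0.0854
top [ 0.4885 -0.0755] 175.2 175.3 [ 63. 191.]
side [ 0.4221 -0.0718] 155.0 175.4 [67. 99.]
top pale [ 0.4549 -0.6139] 56.4 49.3 [242. 320.]
top bF [ 0.5475 -0.1684] 85.4 85.0 [ 36. 104.]
top bN [ 0.4169 -0.1587] 85.3 85.5 [ 33. 104.]
side pale [ 0.6054 -0.0041] 81.2 115.4 [337. 468.]h.py:20: RuntimeWarning: invalid value encountered in divide
  mo=cv2.moments(hp); cen=c0+np.array([mo['m10'],mo['m01']])/mo['m00']/1e3
Traceback (most recent call last):
  File "find.py", line 8, in <module>
    c,a,b,s=rect(d,m,z); print(n,k,c.round(4),round(a,1),round(b,1),np.round(s))
            ~~~~^^^^^^^
  File "h.py", line 17, in rect
    i=1+np.argmax(st[1:,4]); m=lab==i
        ~~~~~~~~~^^^^^^^^^^
ValueError: attempt to get argmax of an empty sequence
```

View pics/side4.png

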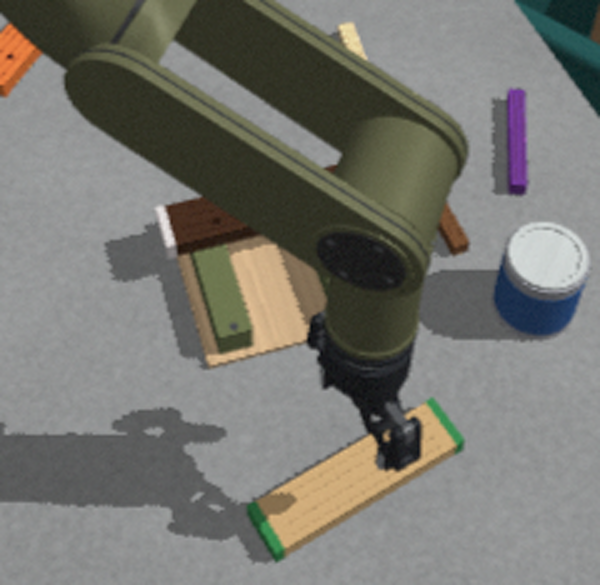

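```bash
python3 -m jog '{"gripper":[0,0,0,0,0,0,0,0],"travel":[[0,-0.04,-0.2],[0,-0.04,-0.4],[0,-0.04,-0.55],[0,-0.04,-0.65],[0,-0.04,-0.7],[0,-0.04,-0.705],[0,-0.04,-0.705],[0,-0.04,-0.705]],"dr":[[0,0,0],[0,0,0],[0,0,0],[0,0,0],[0,0,0],[0,0,0],[0,0,0],[0,0,0]]}'
```

```text
time: 11.0
ee_pos: [0.4775, -0.3815, 0.0263]
orientation: [0.001, 0.645, 0.764, -0.0]
wrist_force: [1.1, -0.5, -1.0]
finger_gap: 0.0854
```

```bash
python3 -m jog '{"gripper":[60,100,150,200,220,220,220,220],"travel":[[0,0,0],[0,0,0],[0,0,0],[0,0,0],[0,0,0],[0,0,0],[0,0,0],[0,0,0]],"dr":[[0,0,0],[0,0,0],[0,0,0],[0,0,0],[0,0,0],[0,0,0],[0,0,0],[0,0,0]]}'
```

```text
time: 12.0
ee_pos: [0.4771, -0.3811, 0.0261]
orientation: [0.0, 0.645, 0.764, 0.0]
wrist_force: [-0.9, 0.8, 5.8]
finger_gap: 0.0525
```

```bash
python3 -m jog '{"gripper":[220,220,220,220,220,220],"travel":[[0,0,0.1],[0,0,0.3],[0,0,0.5],[0,0,0.7],[0,0,0.8],[0,0,0.8]],"dr":[[0,0,0],[0,0,0],[0,0,0],[0,0,0],[0,0,0],[0,0,0]]}'
```

```text
time: 12.75
ee_pos: [0.4775, -0.3815, 0.1466]
orientation: [0.001, 0.645, 0.764, -0.0]
wrist_force: [0.1, -0.5, -2.4]
finger_gap: 0.0524
```

```bash
python3 -m jog '{"gripper":[220,220,220,220,220],"travel":[[0.01,0.2,0],[0.02,0.4,0],[0.03,0.6,0],[0.038,0.8,0],[0.038,0.8,0]],"dr":[[0,0,-0.02],[0,0,-0.04],[0,0,-0.06],[0,0,-0.081],[0,0,-0.081]]}'
```

```text
time: 13.38
ee_pos: [0.4812, -0.2582, 0.1437]
orientation: [-0.002, 0.736, 0.677, -0.0]
wrist_force: [-0.7, 0.3, -2.0]
finger_gap: 0.0527
```

```bash
python3 -m jog '{"gripper":[220,220,220,220,220,220,220],"travel":[[0,0.2,0],[0,0.4,0],[0,0.616,0],[0,0.616,-0.15],[0,0.616,-0.3],[0,0.616,-0.35],[0,0.616,-0.35]],"dr":[[0,0,0],[0,0,0],[0,0,0],[0,0,0],[0,0,0],[0,0,0],[0,0,0]]}'; python3 - <<'E'
from h import *
for n in('top','side'):
    d=grab(n); c=d['color']
    c=c[140:280,240:420] if n=='top' else c[100:300,150:390]
    cv2.imwrite(f'pics/{n}5.png',cv2.resize(c[:,:,::-1],None,fx=2.9,fy=2.9,interpolation=cv2.INTER_CUBIC))
E
```

```text
time: 14.25
ee_pos: [0.4823, -0.169, 0.0922]
orientation: [-0.001, 0.737, 0.676, -0.0]
wrist_force: [1.0, 0.6, -1.9]
finger_gap: 0.0527
```

View pics/side5.png

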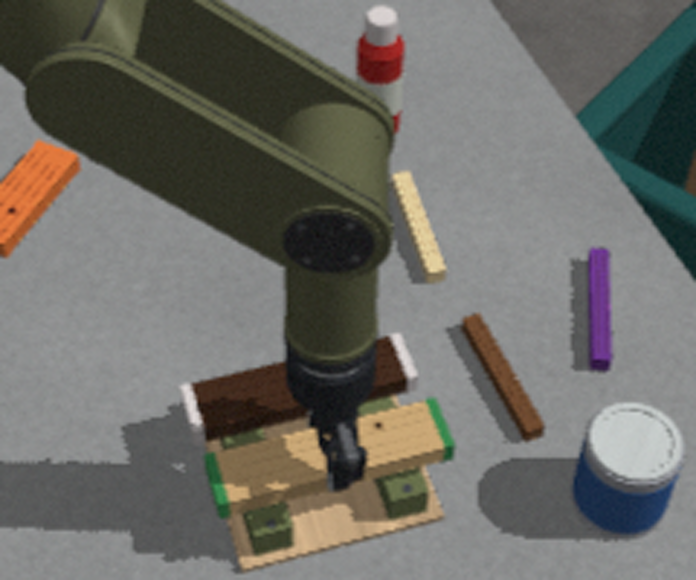

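The pale board hangs over the bearers, parallel to the dark one, with a visible gap between them. Lowering it.

```bash
python3 -m jog '{"gripper":[220,220,220,220,220,220,220],"travel":[[0,0,-0.05],[0,0,-0.09],[0,0,-0.115],[0,0,-0.125],[0,0,-0.135],[0,0,-0.145],[0,0,-0.145]],"dr":[[0,0,0],[0,0,0],[0,0,0],[0,0,0],[0,0,0],[0,0,0],[0,0,0]]}'
```

```text
time: 15.22
ee_pos: [0.4827, -0.1686, 0.0731]
orientation: [0.0, 0.736, 0.676, 0.0]
wrist_force: [-4.6, 1.5, 13.6]
finger_gap: 0.0525
```

```bash
python3 -m jog '{"gripper":[60,45,45,45,45,45,45,45],"travel":[[0,0,0],[0,0,0],[0,0,0],[0,0,0],[0,0,0.2],[0,0,0.4],[0,0,0.6],[0,0,0.6]],"dr":[[0,0,0],[0,0,0],[0,0,0],[0,0,0],[0,0,0],[0,0,0],[0,0,0],[0,0,0]]}'
```

```text
time: 16.23
ee_pos: [0.4845, -0.1694, 0.1634]
orientation: [0.002, 0.736, 0.676, 0.001]
wrist_force: [0.0, 0.5, 0.4]
finger_gap: 0.0704
```

```bash
python3 -m jog '{"gripper":[45,45,90,100,100,100,100,100],"travel":[[0.1,0.05,0],[0.2,0.1,0],[0.3,0.2,0],[0.4,0.3,0],[0.5,0.4,0],[0.6,0.437,0],[0.7,0.437,0],[0.8,0.437,0]],"dr":[[0,0,-0.059],[0,0,-0.118],[0,0,-0.177],[0,0,-0.236],[0,0,-0.295],[0,0,-0.354],[0,0,-0.413],[0,0,-0.473]]}'
```

```text
time: 17.23
ee_pos: [0.6024, -0.1027, 0.1595]
orientation: [-0.0, 1.0, -0.002, -0.001]
wrist_force: [-0.5, -0.0, -0.5]
finger_gap: 0.0518
```

```bash
python3 -m jog '{"gripper":[100,100,100,100,100],"travel":[[0.2,0,-0.1],[0.4,0,-0.3],[0.62,0,-0.4],[0.62,0,-0.4],[0.62,0,-0.4]],"dr":[[0,0,0],[0,0,0],[0,0,0],[0,0,0],[0,0,0]]}'; python3 - <<'E'
from h import *
print(env.sense()['q'])
for n in('top','side'):
    d=grab(n); c=d['color']
    c=c[100:270,200:420] if n=='top' else c[150:384,150:420]
    cv2.imwrite(f'pics/{n}6.png',cv2.resize(c[:,:,::-1],None,fx=2.5,fy=2.5,interpolation=cv2.INTER_CUBIC))
E
```

```text
time: 17.85
ee_pos: [0.6944, -0.1029, 0.0998]
orientation: [-0.0, 1.0, 0.001, -0.002]
wrist_force: [0.1, 0.1, -0.2]
finger_gap: 0.0522
[-2.07245512e-01  6.08241536e-01  1.39508978e+00 -1.20540579e-04
  1.14147975e+00 -2.08223878e-01]
```

View pics/side6.png

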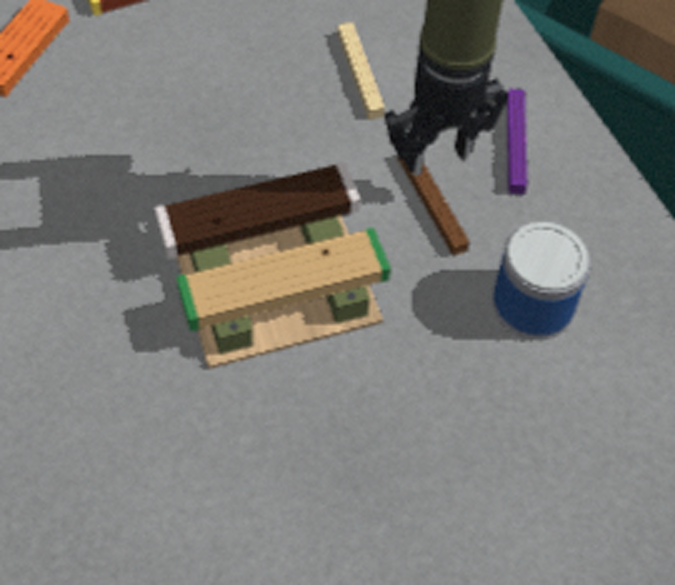

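View pics/top6.png

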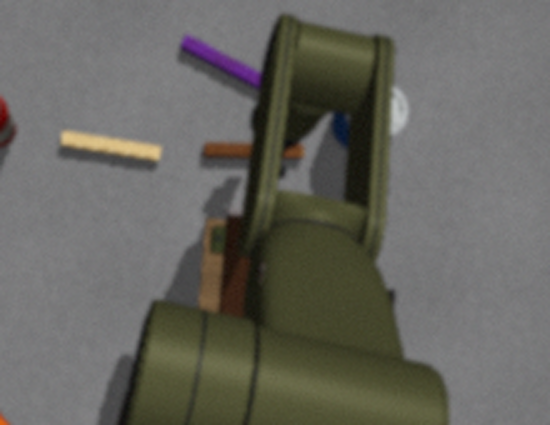

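```bash
python3 -m jog '{"gripper":[100,100,100,100,100,100],"travel":[[0,0,-0.15],[0,0,-0.3],[0,0,-0.4],[0,0,-0.47],[0,0,-0.495],[0,0,-0.495]],"dr":[[0,0,0],[0,0,0],[0,0,0],[0,0,0],[0,0,0],[0,0,0]]}'; cat > bd.py <<'E'
from h import *
d=grab('side'); h=d['hsv'].astype(int);z=d['cloud'][...,2]
dk=near(d,.49,-.075,.14)&(z>.04)&(((h[...,2]<85)&(h[...,1]>100)&(h[...,0]<25))|((h[...,2]>120)&(h[...,1]<40)))
pa=near(d,.484,-.17,.14)&(z>.04)&(((h[...,2]>110)&(h[...,1]>60)&(h[...,0]<25))|((h[...,0]>55)&(h[...,1]>90)))
for m in(dk,pa):
    c,a,b,s=rect(d,m,.059);
    r=c-[.4897,-.1191]; print(c.round(4),round(a,1),round(b,1),np.round(s),'rel',(r[0]*.9965-r[1]*.0837).round(4),(r[0]*.0837+r[1]*.9965).round(4))
E
python3 bd.py
```

```text
time: 18.7
ee_pos: [0.6959, -0.1032, 0.0271]
orientation: [0.0, 1.0, 0.0, 0.0]
wrist_force: [0.5, 0.7, -0.2]
finger_gap: 0.0519
[ 0.4937 -0.0744] 175.7 175.9 [ 68. 225.] rel 0.0002 0.0449
[ 0.4873 -0.1663] 175.3 174.9 [ 76. 223.] rel 0.0016 -0.0472
```

```bash
python3 -m jog '{"gripper":[150,180,210,240,240,240,240],"travel":[[0,0,0],[0,0,0],[0,0,0],[0,0,0],[0,0,0],[0,0,0],[0,0,0]],"dr":[[0,0,0],[0,0,0],[0,0,0],[0,0,0],[0,0,0],[0,0,0],[0,0,0]]}'
```

```text
time: 19.62
ee_pos: [0.6963, -0.1032, 0.0277]
orientation: [0.0, 1.0, 0.0, 0.001]
wrist_force: [-0.5, 0.4, 5.5]
finger_gap: 0.0184
```

```bash
python3 -m jog '{"gripper":[240,240,240,240,240,240],"travel":[[0,0,0.1],[0,0,0.3],[0,0,0.5],[0,0,0.7],[0,0,0.8],[0,0,0.8]],"dr":[[0,0,0],[0,0,0],[0,0,0],[0,0,0],[0,0,0],[0,0,0]]}'
```

```text
time: 20.38
ee_pos: [0.6964, -0.1033, 0.1483]
orientation: [0.0, 1.0, 0.0, 0.001]
wrist_force: [0.4, -0.8, -1.4]
finger_gap: 0.0186
```

```bash
python3 -m jog '{"gripper":[240,240,240,240,240,240,240,240],"travel":[[-0.2,-0.03,0],[-0.4,-0.07,0],[-0.6,-0.1,0],[-0.8,-0.14,0],[-0.962,-0.161,0],[-0.962,-0.161,-0.1],[-0.962,-0.161,-0.2],[-0.962,-0.161,-0.2]],"dr":[[0,0,-0.005],[0,0,-0.01],[0,0,-0.02],[0,0,-0.0267],[0,0,-0.0267],[0,0,-0.0267],[0,0,-0.0267],[0,0,-0.0267]]}'; python3 - <<'E'
from h import *
for n in('top','side'):
    d=grab(n); c=d['color']
    c=c[100:270,200:420] if n=='top' else c[150:384,150:420]
    cv2.imwrite(f'pics/{n}7.png',cv2.resize(c[:,:,::-1],None,fx=2.5,fy=2.5,interpolation=cv2.INTER_CUBIC))
E
```

```text
time: 21.38
ee_pos: [0.551, -0.1268, 0.1145]
orientation: [-0.001, 0.999, -0.041, -0.002]
wrist_force: [-0.6, -0.3, -0.6]
finger_gap: 0.0184
```

View pics/side7.png

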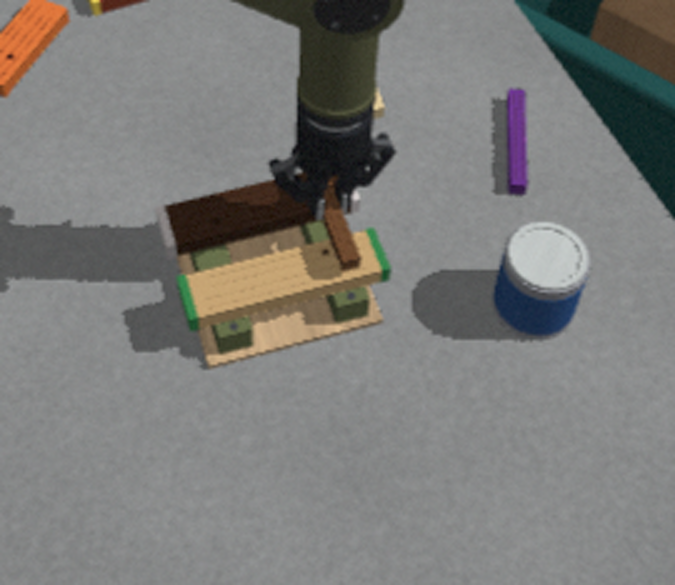

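```bash
python3 -m jog '{"gripper":[240,240,240,240,240,240,240],"travel":[[0,0,-0.05],[0,0,-0.09],[0,0,-0.11],[0,0,-0.12],[0,0,-0.128],[0,0,-0.133],[0,0,-0.133]],"dr":[[0,0,0],[0,0,0],[0,0,0],[0,0,0],[0,0,0],[0,0,0],[0,0,0]]}'
```

```text
time: 22.35
ee_pos: [0.5514, -0.1273, 0.0986]
orientation: [0.0, 0.999, -0.041, 0.0]
wrist_force: [-2.7, 1.7, 10.3]
finger_gap: 0.0183
```

```bash
python3 -m jog '{"gripper":[200,160,120,120,120,120,120,120],"travel":[[0,0,0],[0,0,0],[0,0,0],[0,0,0],[0,0,0.2],[0,0,0.4],[0,0,0.6],[0,0,0.6]],"dr":[[0,0,0],[0,0,0],[0,0,0],[0,0,0],[0,0,0],[0,0,0],[0,0,0],[0,0,0]]}'
```

```text
time: 23.35
ee_pos: [0.5533, -0.1278, 0.1893]
orientation: [0.001, 0.999, -0.041, 0.003]
wrist_force: [-0.5, 0.2, -0.1]
finger_gap: 0.0453
```

```bash
python3 -m jog '{"gripper":[100,100,100,100,100],"travel":[[0.25,0.2,0],[0.5,0.4,0],[0.75,0.6,0],[0.99,0.8,0],[0.99,0.8,0]],"dr":[[0,0,-0.01],[0,0,-0.02],[0,0,-0.02],[0,0,-0.02],[0,0,-0.02]]}'
```

```text
time: 23.98
ee_pos: [0.7018, -0.0046, 0.1846]
orientation: [-0.0, 0.997, -0.071, -0.0]
wrist_force: [-0.7, -0.6, -1.7]
finger_gap: 0.0521
```

```bash
python3 -m jog '{"gripper":[100,100,100,100,100,100],"travel":[[0,0.3,0],[0,0.6,-0.1],[0,0.808,-0.3],[0,0.808,-0.5],[0,0.808,-0.6],[0,0.808,-0.6]],"dr":[[0,0,0],[0,0,0],[0,0,0],[0,0,0],[0,0,0],[0,0,0]]}'; python3 - <<'E'
from h import *
for n in('top','side'):
    d=grab(n); c=d['color']
    c=c[100:270,160:380] if n=='top' else c[100:334,150:420]
    cv2.imwrite(f'pics/{n}8.png',cv2.resize(c[:,:,::-1],None,fx=2.5,fy=2.5,interpolation=cv2.INTER_CUBIC))
E
```

```text
time: 24.72
ee_pos: [0.6984, 0.1129, 0.095]
orientation: [0.0, 0.997, -0.073, -0.002]
wrist_force: [0.1, 0.0, -0.2]
finger_gap: 0.0518
```

View pics/side8.png

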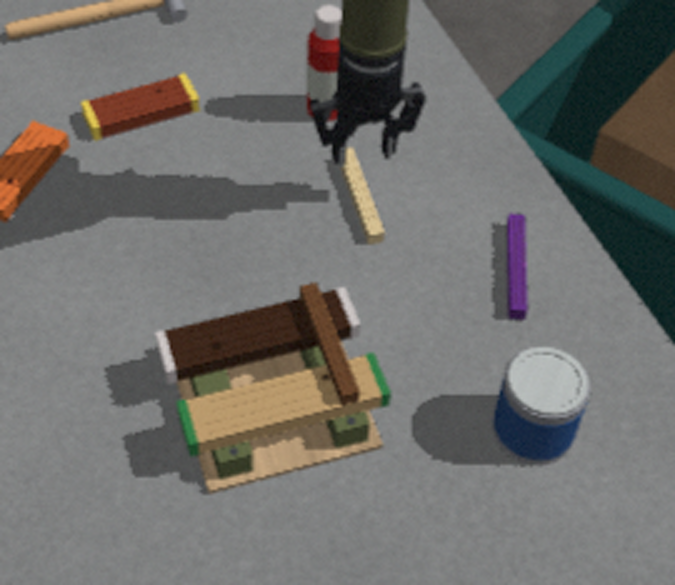

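View pics/top8.png

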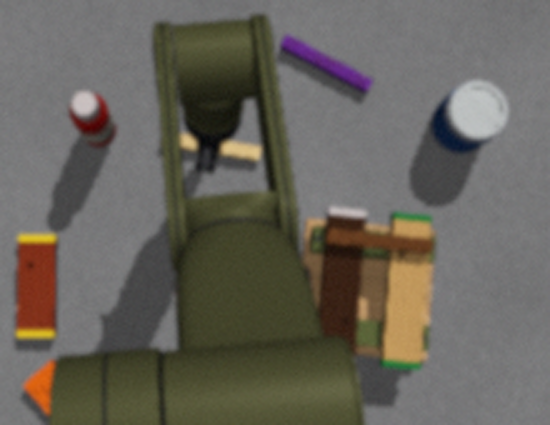

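Both views show the brown sticker across the boards at the far bearer, with the gripper over the cream sticker. Descending and closing.

```bash
python3 -m jog '{"gripper":[100,100,100,100,100,100,100],"travel":[[0,0,-0.15],[0,0,-0.3],[0,0,-0.38],[0,0,-0.44],[0,0,-0.467],[0,0,-0.467],[0,0,-0.467]],"dr":[[0,0,0],[0,0,0],[0,0,0],[0,0,0],[0,0,0],[0,0,0],[0,0,0]]}'
```

```text
time: 25.7
ee_pos: [0.7004, 0.114, 0.0276]
orientation: [-0.0, 0.997, -0.073, 0.001]
wrist_force: [-1.3, -0.9, 0.1]
finger_gap: 0.0524
```

```bash
python3 -m jog '{"gripper":[150,180,210,240,240,240,240],"travel":[[0,0,0],[0,0,0],[0,0,0],[0,0,0],[0,0,0],[0,0,0],[0,0,0]],"dr":[[0,0,0],[0,0,0],[0,0,0],[0,0,0],[0,0,0],[0,0,0],[0,0,0]]}'
```

```text
time: 26.58
ee_pos: [0.7003, 0.114, 0.0275]
orientation: [-0.0, 0.997, -0.073, 0.0]
wrist_force: [-0.2, 0.0, 6.3]
finger_gap: 0.0185
```

```bash
python3 -m jog '{"gripper":[240,240,240,240,240,240],"travel":[[0,0,0.1],[0,0,0.3],[0,0,0.5],[0,0,0.7],[0,0,0.9],[0,0,0.9]],"dr":[[0,0,0],[0,0,0],[0,0,0],[0,0,0],[0,0,0],[0,0,0]]}'; cat > st.py <<'E'
from h import *
for n,mid in(('side',[.4897,-.1191]),('top',[.4854,-.1256])):
    d=grab(n); h=d['hsv'].astype(int);z=d['cloud'][...,2]
    for k,x,y in(('far',.5524,-.1277),('near',.4228,-.1168)):
        q=d['cloud'][...,:2]-[x,y]; ax=q[...,0]*.9965-q[...,1]*.0837; ay=q[...,0]*.0837+q[...,1]*.9965
        m=(abs(ax)<.03)&(abs(ay)<.1)&(z>.079)&(z<.1)
        if m.sum()<50: continue
        c,a,b,s=rect(d,m,.089); r=c-mid
        print(n,k,c.round(4),round(a,1),round(b,1),np.round(s),'rel',(r[0]*.9965-r[1]*.0837).round(4),(r[0]*.0837+r[1]*.9965).round(4))
E
python3 st.py
```

```text
time: 27.32
ee_pos: [0.7017, 0.1141, 0.1655]
orientation: [-0.001, 0.997, -0.073, 0.003]
wrist_force: [-0.4, 0.4, -0.2]
finger_gap: 0.0186
side far [ 0.5532 -0.1296] 85.0 85.1 [ 24. 157.] rel 0.0641 -0.0051
top far [ 0.5492 -0.1287] 85.0 85.0 [ 21. 151.] rel 0.0639 0.0023
```

```bash
python3 -m jog '{"gripper":[240,240,240,240,240,240],"travel":[[-0.2,-0.16,0],[-0.4,-0.32,0],[-0.6,-0.48,0],[-0.8,-0.64,0],[-0.954,-0.785,0],[-0.954,-0.785,0]],"dr":[[0,0,0.005],[0,0,0.01],[0,0,0.015],[0,0,0.02],[0,0,0.02],[0,0,0.02]]}'
```

```text
time: 28.18
ee_pos: [0.5534, -0.0049, 0.1602]
orientation: [0.0, 0.999, -0.043, -0.003]
wrist_force: [0.5, -0.1, -0.1]
finger_gap: 0.0184
```

```bash
python3 -m jog '{"gripper":[240,240,240,240,240,240,240,240],"travel":[[-0.2,-0.16,0],[-0.4,-0.32,0],[-0.6,-0.48,0],[-0.8,-0.64,0],[-0.9,-0.75,0],[-0.9,-0.75,-0.15],[-0.9,-0.75,-0.3],[-0.9,-0.75,-0.3]],"dr":[[0,0,0],[0,0,0],[0,0,0],[0,0,0],[0,0,0],[0,0,0],[0,0,0],[0,0,0]]}'; python3 - <<'E'
from h import *
d=grab('side'); c=d['color'][150:384,150:420]
cv2.imwrite('pics/side9.png',cv2.resize(c[:,:,::-1],None,fx=2.5,fy=2.5,interpolation=cv2.INTER_CUBIC))
E
```

```text
time: 29.18
ee_pos: [0.4209, -0.1155, 0.1152]
orientation: [-0.001, 0.999, -0.041, -0.002]
wrist_force: [-0.2, 0.3, -0.3]
finger_gap: 0.0182
```

View pics/side9.png

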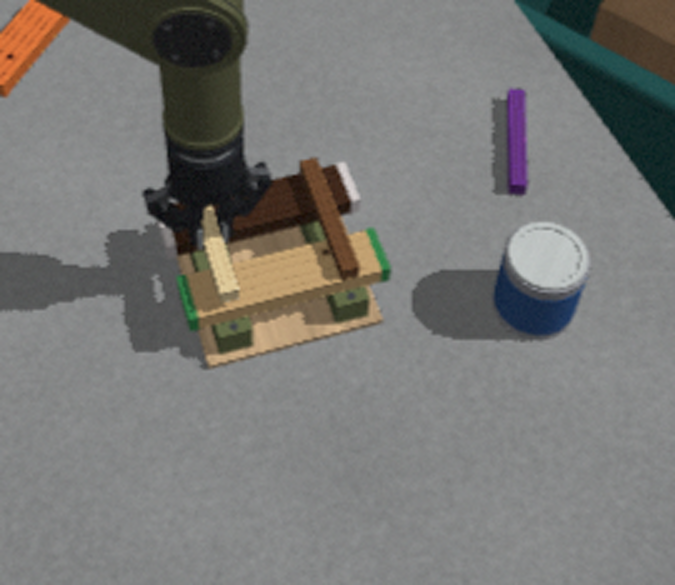

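Parallel to the brown sticker and above the near bearer. Lowering from 0.1173 to 0.0973.

```bash
python3 -m jog '{"gripper":[240,240,240,240,240,240,240],"travel":[[0,0,-0.05],[0,0,-0.09],[0,0,-0.11],[0,0,-0.12],[0,0,-0.128],[0,0,-0.133],[0,0,-0.133]],"dr":[[0,0,0],[0,0,0],[0,0,0],[0,0,0],[0,0,0],[0,0,0],[0,0,0]]}'
```

```text
time: 30.1
ee_pos: [0.4219, -0.1164, 0.0984]
orientation: [0.0, 0.999, -0.041, 0.0]
wrist_force: [-3.0, 1.5, 14.2]
finger_gap: 0.0183
```

```bash
python3 -m jog '{"gripper":[200,160,120,120,120,120,120,120],"travel":[[0,0,0],[0,0,0],[0,0,0],[0,0,0],[0,0,0.2],[0,0,0.4],[0,0,0.6],[0,0,0.6]],"dr":[[0,0,0],[0,0,0],[0,0,0],[0,0,0],[0,0,0],[0,0,0],[0,0,0],[0,0,0]]}'
```

```text
time: 31.1
ee_pos: [0.4235, -0.117, 0.1889]
orientation: [0.001, 0.999, -0.041, 0.002]
wrist_force: [0.4, 0.2, -0.4]
finger_gap: 0.0451
```

```bash
python3 -m jog '{"gripper":[0,0,0,0,0,0],"travel":[[0.1,0.3,0],[0.2,0.6,0],[0.3,0.9,0],[0.421,0.95,0],[0.421,0.95,0],[0.421,0.95,0]],"dr":[[0,0,0.05],[0,0,0.1],[0,0,0.15],[0,0,0.2],[0,0,0.25],[0,0,0.265]]}'
```

```text
time: 31.85
ee_pos: [0.4843, 0.0266, 0.1854]
orientation: [-0.001, 0.93, 0.368, -0.001]
wrist_force: [0.6, 0.5, 1.3]
finger_gap: 0.0853
```

```bash
python3 -m jog '{"gripper":[0,0,0,0,0,0],"travel":[[0,0.3,0],[0,0.6,0],[0,0.9,0],[0,0.95,0],[0,0.95,0],[0,0.95,0]],"dr":[[0,0,0.05],[0,0,0.1],[0,0,0.15],[0,0,0.2],[0,0,0.25],[0,0,0.2656]]}'
```

```text
time: 32.6
ee_pos: [0.4841, 0.1689, 0.1854]
orientation: [-0.001, 0.701, 0.713, -0.001]
wrist_force: [0.1, -0.3, -0.3]
finger_gap: 0.0855
```

```bash
python3 -m jog '{"gripper":[0,0,0,0,0,0],"travel":[[0,0.3,0],[0,0.6,0],[0,0.95,0],[0,0.95,-0.2],[0,0.95,-0.4],[0,0.95,-0.4]],"dr":[[0,0,0],[0,0,0],[0,0,0],[0,0,0],[0,0,0],[0,0,0]]}'
```

```text
time: 33.35
ee_pos: [0.4822, 0.3099, 0.1234]
orientation: [-0.001, 0.702, 0.712, -0.004]
wrist_force: [-0.2, -0.3, -0.4]
finger_gap: 0.0853
```

```bash
python3 -m jog '{"gripper":[0,0,0,0],"travel":[[0,0.3,0],[0,0.387,0],[0,0.387,0],[0,0.387,0]],"dr":[[0,0,0],[0,0,0],[0,0,0],[0,0,0]]}'; python3 st.py; python3 bd.py; python3 - <<'E'
from h import *
print(env.sense()['q'])
d=grab('side'); c=d['color'][60:294,100:370]
cv2.imwrite('pics/side10.png',cv2.resize(c[:,:,::-1],None,fx=2.5,fy=2.5,interpolation=cv2.INTER_CUBIC))
E
```

```text
time: 33.85
ee_pos: [0.4848, 0.3682, 0.1272]
orientation: [0.0, 0.702, 0.712, -0.0]
wrist_force: [-0.4, 0.1, -0.4]
finger_gap: 0.0854
side far [ 0.5532 -0.1294] 84.8 85.1 [ 23. 157.] rel 0.0642 -0.0049
side near [ 0.4237 -0.1215] 85.1 84.4 [ 23. 158.] rel -0.0655 -0.0079
top far [ 0.5493 -0.1294] 85.1 85.0 [ 21. 149.] rel 0.064 0.0015
top near [ 0.4205 -0.1173] 85.4 85.3 [ 20. 149.] rel -0.0654 0.0028
[ 0.5104 -0.0971] 144.8 89.2 [117. 160.] rel 0.0188 0.0237
[ 0.4535 -0.1287] 139.5 89.3 [168. 170.] rel -0.0353 -0.0126
[ 5.80167850e-01  4.68111352e-01  1.59384803e+00 -2.51098238e-04
  1.08004897e+00 -1.00278330e+00]
```

View pics/side10.png

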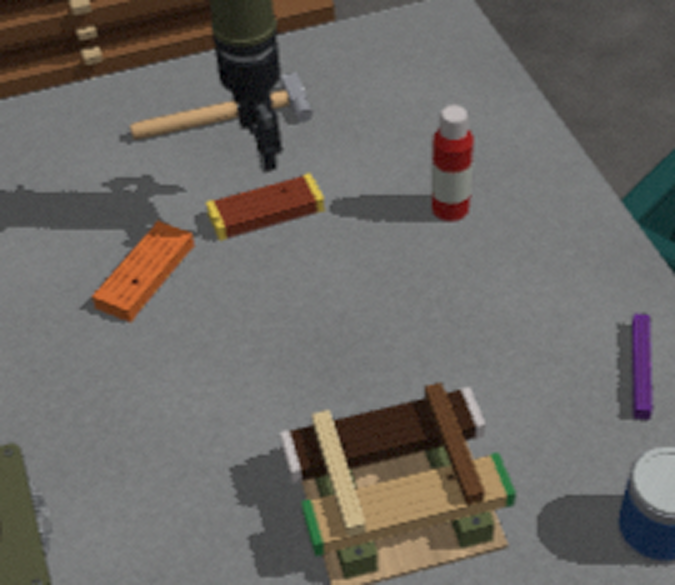

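Both stickers measure at about ±65 mm and square to the base. The bd.py numbers are spoiled by the stickers now dividing the board masks. Picking up the short board.

```bash
python3 -m jog '{"gripper":[0,0,0,0,0,0,0,0],"travel":[[0,0,-0.2],[0,0,-0.4],[0,0,-0.52],[0,0,-0.62],[0,0,-0.66],[0,0,-0.677],[0,0,-0.677],[0,0,-0.677]],"dr":[[0,0,0],[0,0,0],[0,0,0],[0,0,0],[0,0,0],[0,0,0],[0,0,0],[0,0,0]]}'
```

```text
time: 35.05
ee_pos: [0.4854, 0.3695, 0.0261]
orientation: [0.0, 0.702, 0.712, 0.001]
wrist_force: [0.1, -0.6, 0.0]
finger_gap: 0.0855
```

```bash
python3 -m jog '{"gripper":[60,100,150,200,220,220,220,220],"travel":[[0,0,0],[0,0,0],[0,0,0],[0,0,0],[0,0,0],[0,0,0],[0,0,0],[0,0,0]],"dr":[[0,0,0],[0,0,0],[0,0,0],[0,0,0],[0,0,0],[0,0,0],[0,0,0],[0,0,0]]}'
```

```text
time: 36.05
ee_pos: [0.4852, 0.3694, 0.0262]
orientation: [0.0, 0.702, 0.712, 0.0]
wrist_force: [-0.4, -1.3, 5.1]
finger_gap: 0.0529
```

```bash
python3 -m jog '{"gripper":[220,220,220,220,220,220,220],"travel":[[0,0,0.1],[0,0,0.3],[0,0,0.5],[0,0,0.7],[0,0,0.9],[0,0,1],[0,0,1]],"dr":[[0,0,0],[0,0,0],[0,0,0],[0,0,0],[0,0,0],[0,0,0],[0,0,0]]}'
```

```text
time: 36.92
ee_pos: [0.4855, 0.3696, 0.1767]
orientation: [0.0, 0.702, 0.712, 0.001]
wrist_force: [0.9, -0.3, -0.9]
finger_gap: 0.0527
```

```bash
python3 -m jog '{"gripper":[220,220,220,220,220],"travel":[[0,-0.25,0],[0,-0.5,0],[0,-0.75,0],[0.011,-1,0],[0.011,-1,0]],"dr":[[0,0,-0.01],[0,0,-0.02],[0,0,-0.03],[0,0,-0.03],[0,0,-0.03]]}'
```

```text
time: 37.55
ee_pos: [0.4852, 0.2165, 0.1738]
orientation: [-0.001, 0.736, 0.677, -0.002]
wrist_force: [-0.1, 0.2, -1.2]
finger_gap: 0.0526
```

```bash
python3 -m jog '{"gripper":[220,220,220,220,220],"travel":[[0,-0.25,0],[0,-0.5,0],[0,-0.75,0],[0,-1,0],[0,-1,0]],"dr":[[0,0,0],[0,0,0],[0,0,0],[0,0,0],[0,0,0]]}'
```

```text
time: 38.17
ee_pos: [0.4862, 0.0679, 0.1745]
orientation: [-0.001, 0.736, 0.677, -0.001]
wrist_force: [-0.2, 0.4, -0.6]
finger_gap: 0.0528
```

```bash
python3 -m jog '{"gripper":[220,220,220,220,220,220],"travel":[[0,-0.2,0],[0,-0.4,0],[0,-0.6,0],[0,-0.8,0],[0,-0.95,0],[0,-0.95,0]],"dr":[[0,0,0],[0,0,0],[0,0,0],[0,0,0],[0,0,0],[0,0,0]]}'
```

```text
time: 38.92
ee_pos: [0.4871, -0.0732, 0.1749]
orientation: [-0.0, 0.736, 0.677, 0.0]
wrist_force: [0.4, 0.3, -1.6]
finger_gap: 0.0525
```

```bash
python3 -m jog '{"gripper":[220,220,220,220,220,220],"travel":[[0,-0.15,0],[0,-0.324,0],[0,-0.324,-0.1],[0,-0.324,-0.2],[0,-0.324,-0.25],[0,-0.324,-0.25]],"dr":[[0,0,0],[0,0,0],[0,0,0],[0,0,0],[0,0,0],[0,0,0]]}'; python3 - <<'E'
from h import *
d=grab('side'); c=d['color'][150:384,150:420]
cv2.imwrite('pics/side11.png',cv2.resize(c[:,:,::-1],None,fx=2.5,fy=2.5,interpolation=cv2.INTER_CUBIC))
E
```

```text
time: 39.67
ee_pos: [0.4858, -0.1208, 0.1368]
orientation: [-0.001, 0.735, 0.678, -0.001]
wrist_force: [0.2, 0.3, -1.5]
finger_gap: 0.0525
```

View pics/side11.png

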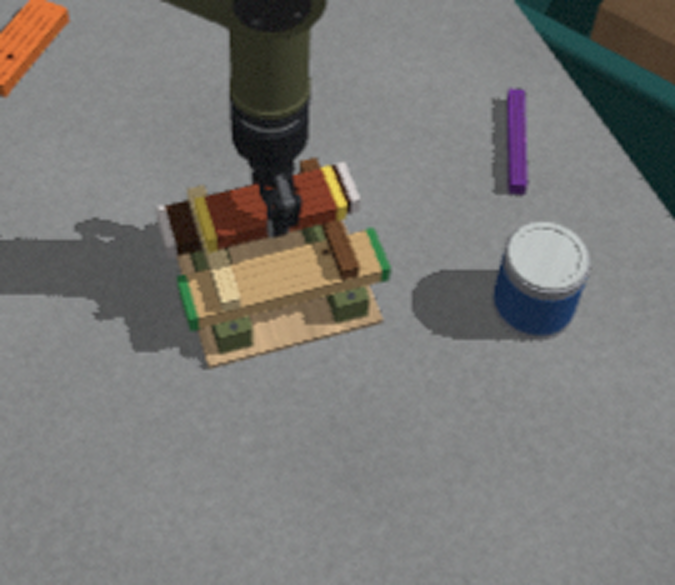

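The short board is lengthwise over both stickers. Lowering it.

```bash
python3 -m jog '{"gripper":[220,220,220,220,220,220,220],"travel":[[0,0,-0.05],[0,0,-0.09],[0,0,-0.12],[0,0,-0.133],[0,0,-0.142],[0,0,-0.149],[0,0,-0.149]],"dr":[[0,0,0],[0,0,0],[0,0,0],[0,0,0],[0,0,0],[0,0,0],[0,0,0]]}'
```

```text
time: 40.6
ee_pos: [0.4865, -0.1219, 0.1171]
orientation: [0.0, 0.735, 0.678, 0.0]
wrist_force: [-3.8, 0.4, 10.7]
finger_gap: 0.0527
```

```bash
python3 -m jog '{"gripper":[60,45,45,45,45,45,45,45],"travel":[[0,0,0],[0,0,0],[0,0,0],[0,0,0],[0,0,0.2],[0,0,0.4],[0,0,0.6],[0,0,0.6]],"dr":[[0,0,0],[0,0,0],[0,0,0],[0,0,0],[0,0,0],[0,0,0],[0,0,0],[0,0,0]]}'
```

```text
time: 41.6
ee_pos: [0.4884, -0.1225, 0.2079]
orientation: [0.002, 0.735, 0.678, 0.001]
wrist_force: [0.0, 1.1, -0.1]
finger_gap: 0.0704
```

```bash
python3 -m jog '{"gripper":[45,45,45,45,45,45,45],"travel":[[0,0,0.2],[0,0.3,0.2],[0,0.6,0.2],[0,0.9,0.2],[0,1,0.2],[0,1,0.2],[0,1,0.2]],"dr":[[0,0,0],[0,0,0],[0,0,0],[0,0,0],[0,0,0],[0,0,0],[0,0,0]]}'
```

```text
time: 42.48
ee_pos: [0.4866, 0.0271, 0.2352]
orientation: [0.0, 0.735, 0.678, -0.001]
wrist_force: [0.2, 0.1, -0.8]
finger_gap: 0.0703
```

```bash
python3 -m jog '{"gripper":[45,45,45,45,45],"travel":[[0,0.3,0],[0,0.6,0],[0,0.9,0],[0,1,0],[0,1,0]],"dr":[[0,0,0],[0,0,0],[0,0,0],[0,0,0],[0,0,0]]}'; python3 - <<'E'
from h import *
for n,mid in(('top',[.4854,-.1256]),('side',[.4897,-.1191])):
    d=grab(n); h=d['hsv'].astype(int);z=d['cloud'][...,2]
    q=near(d,.487,-.122,.1)&(z>.101)&(z<.13)
    c,a,b,s=rect(d,q,.115); r=c-mid
    print(n,'short',c.round(4),round(a,1),round(b,1),np.round(s),'rel',(r[0]*.9965-r[1]*.0837).round(4),(r[0]*.0837+r[1]*.9965).round(4),np.median(z[q]))
    # stickers and boards: side-specific outline by height band
    for k,lo,hi,zz in(('stick',.08,.1,.089),):pass
    c=d['color']; cv2.imwrite(f'pics/{n}12f.png',c[:,:,::-1])
    c=c[100:270,200:420] if n=='top' else c[150:384,150:420]
    cv2.imwrite(f'pics/{n}12.png',cv2.resize(c[:,:,::-1],None,fx=2.5,fy=2.5,interpolation=cv2.INTER_CUBIC))
E
```

```text
time: 43.1
ee_pos: [0.4869, 0.1776, 0.2354]
orientation: [0.0, 0.735, 0.678, -0.0]
wrist_force: [-0.7, -0.1, -0.8]
finger_gap: 0.0704
top short [ 0.4857 -0.1226] 175.5 175.5 [ 56. 150.] rel 0.0001 0.003 0.11373513338711883
side short [ 0.4886 -0.1272] 175.5 175.2 [ 65. 152.] rel -0.0004 -0.0081 0.11530886423281439
```

View pics/side12.png

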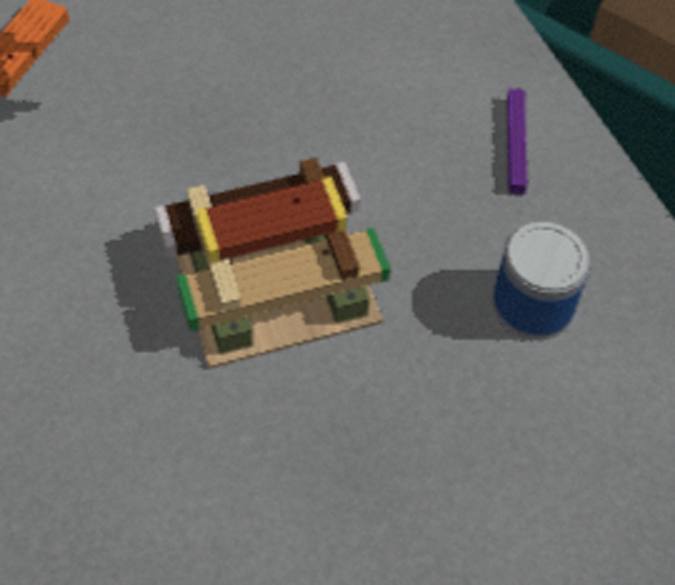

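View pics/top12.png

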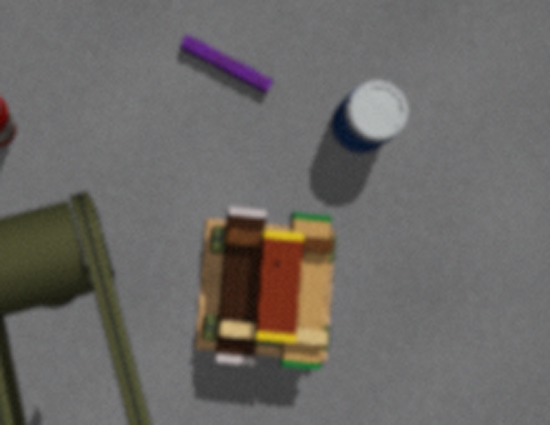

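View pics/top12f.png

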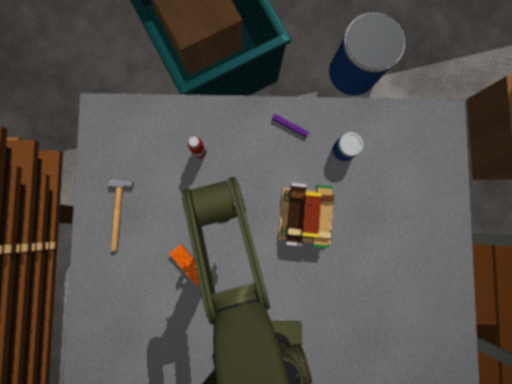

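```bash
python3 - <<'E'
from h import *
for n,mid in(('top',[.4854,-.1256]),('side',[.4897,-.1191])):
    d=grab(n); h=d['hsv'].astype(int);z=d['cloud'][...,2]
    red=((h[...,0]<10)|(h[...,0]>170))&(h[...,1]>165)&(h[...,2]>70)
    yel=(abs(h[...,0]-27)<6)&(h[...,1]>160)
    m=near(d,.487,-.122,.12)&(z>.085)&(red|yel)
    m=cv2.morphologyEx(m.astype(np.uint8),cv2.MORPH_CLOSE,np.ones((5,5)))>0
    c,a,b,s=rect(d,m,.115); r=c-mid
    print(n,'short',c.round(4),round(a,1),round(b,1),np.round(s),'rel',(r[0]*.9965-r[1]*.0837).round(4),(r[0]*.0837+r[1]*.9965).round(4))
    # bearers end to end now: plywood outline centre
    for k,x,y in(('bF',.55,-.13),('bN',.42,-.12)): pass
s=env.sense();print(s['time'],s['wrist_force'])
E
```

```text
top short [ 0.486  -0.1224] 174.7 175.4 [ 57. 150.] rel 0.0004 0.0032
side short [ 0.4888 -0.1281] 174.7 175.8 [ 67. 153.] rel -0.0002 -0.0091
43.3 [ 0.12127024 -0.16122133  0.45613856]
```

```bash
python3 -c "
from workcell import env
print(env.hand_in())"
```

```text
the job is handed in; nothing more can be done
None
```

I built the stack and handed it in at about 43 s of the 136 s allowed. The hand-in gives no verdict.

The dark board is on the +y side and the pale board on the −y side. The brown sticker is over the far bearer, the cream one over the near bearer, and the short red board is on top. The arm was clear of everything at hand-in, and the final pictures show no sign that the can, tin, hammer or look-alikes moved.

My last measurements, in the bearers' frame:

| Part | Along x | Along y | Allowed |
|---|---|---|---|
| Long boards | within 2 mm of centre | about +45 to +50 mm (dark) and −47 mm (pale) | x ±20 mm, y 34.5–59.5 mm each side |
| Stickers | +64 mm and −65 mm | −8 to +3 mm | within 13 mm of the bearer line, y ±15 mm |
| Short board | within 1 mm of centre | +3 mm (top view) or −9 mm (side view) | x ±20 mm, y ±15 mm |

- **Squareness:** every part measured within about 1° of square to the base.
- **Disagreement between cameras:** the two views differ on y by up to 12 mm for the short board and 5–11 mm for the stickers. The top view matches where the gripper released the parts, so I trust it more. All readings from both views are within limits.
- **Not re-measured:** I measured the long boards only before laying the stickers. The repeat afterwards failed because the stickers hid parts of them. The pictures show them still in place.

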